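Put the cleaned microscope parts away in their stands and tray

ROBOT

A 6-joint arm with a two-finger parallel gripper is mounted at the origin on the work surface. World frame = base frame: x ahead of the robot, y to its left, z up, the work surface at z = 0. Lengths are in mm, angles in rad, forces in N, time in s.
With the tool pointing down it reaches from about 350 to 875 mm from the base axis. Payload 4.2 kg.
Tool frame: the origin (TCP) lies at the very end of the fingers, on their centre line; the grasp point (between the pads) lies 19 mm behind it; z points along the fingers, y is the line along which they close (so a half turn about z gives the same grasp; the last joint's range is limited). The gripper opens to 85 mm and grips with 20 to 120 N. Pads are 22 mm wide; open, the fingers measure 114 mm over their backs; the gripper's body (76 mm by 85 mm) begins 54 mm behind the grasp point. The pads swing forward as they close: fully open they stand 13 mm farther back than shut.
Start: joints at [1.408, 0.385, 0.008, 0, -1.194, -0.259], TCP at [255.844, 570.213, 231.312] pointing down, gripper open.
Joint ranges: [-3.14, 3.14], [-1.21, 2.06], [-1.07, 1.41], [-3.16, 2.05], [-2.99, -0.16], [-3.1, 3.1]. Speed limits (rad/s): [2.79, 2.79, 3.14, 3.14, 3.14, 3.14].

INTERFACE

Orientations are given as a unit quaternion [x, y, z, w].
In Python, from bench import read_state, get_image, camera_model, job_done gives the robot as it stands.
- The arm moves only by the shell command python3 -m handwheel 'ROWS'. ROWS is JSON, a list of rows, each a list of 7 numbers: the shift along the tool's x, y, z in m, then the turn, a rotation vector about the tool's x, y, z in rad, then the gripper's target within -1 to 1 (fully open at 1, half-way at 0, shut at -1). In form: [[dx, dy, dz, wx, wy, wz, jaw], ...]. A call has 1 to 10 rows; each row is the pose to reach, as a shift and turn from the pose commanded when the call began, along the tool's axes at that moment; what a row does not reach only later rows make up. A row lasts 1/8 s, in which the tool goes at most 62.5 mm and 10.7 degrees, less where a joint would pass 70% of its speed; a pose out of reach is approached as far as the arm can. A call with a gripper value outside its range is refused whole. The fingers move at their own pace and stop on an object; the grip force is fixed at half the most. Time passes only in rows, so rows that repeat a pose let the fingers close. It gives the time, the measured TCP pose, the force, the opening and the grip force at its end, in the units of the state.
- read_state(): the state, without advancing time (a new reading comes with each control period).
- get_image(name): name is "scene" or "top"; returns (picture, depth): 384x512x3 uint8, blue, green, red; 384x512 float32, mm along the optical axis (not along the pixel's ray), 0 where there is no reading.
- camera_model(name): a dict with "K" (3x3 intrinsics, pixels), "dist" ([k1, k2, p1, p2, k3] as OpenCV has them; the pictures are not rectified), "rvec" (rotation vector, rad) and "tvec" (3), from world to camera coordinates, as OpenCV has them. Camera axes: x right, y down, z forward; pixel columns grow to the right and rows downward; lengths in mm; the calibration is good to about 2 mm. A picture is of the moment at which its call begins. camera_model takes no time and is no camera call.
- job_done(): hands the job in; it is judged then, once.
The state is a dict: "clock": time; "joints": joint angles; "joint_vel": joint speeds; "joint_efforts": joint torques, N m; "position": TCP position; "ee_rot": TCP orientation; "contact_force": force on the tool from outside, world axes, zero at the start; "wrist_torque": the same for the moment, N m; "gripper_width": finger opening in mm; "grasp_force": force on a finger pad.
Only numpy, scipy, OpenCV 4.12 (cv2) and the standard library are available. Lean on these libraries where they do the work, as an engineer would, in place of code of your own. Each camera call takes 0.05 s, during which the arm holds its last target. There are 200 camera calls.

TASK

Put the cleaned microscope parts away: stand the black eyepiece upright in the stand with the wide recess and the small steel objective upright in the stand with the narrow recess, and lay the L-shaped slide holder and the small rectangular stage insert together in the rectangular tray, each flat on its floor, with the insert in the corner that the L leaves free. Set the two lenses down gently without dropping or toppling them, and do not disturb the oil bottle or the slide box.

Things in the scene. Friction and masses are not known exactly. Their poses are not given: they have to be found in the camera images.
- eyepiece: Black microscope eyepiece standing upright, round: a wide rubber eyecup below (44 mm across, from 0 to 22 mm height) and a narrower barrel above it (30 mm across, from 22 to 56 mm height), to be gripped by the barrel. Belongs in the wide stand. Origin: centre of its underside; z up along its axis. About 0.12 kg.
- objective: Small steel microscope objective standing upright, a round cylinder 26 mm across up to 42 mm height, then a short cone to its 52 mm top, with a thin black ring near its foot. Belongs in the narrow stand. Origin: centre of its underside; z up along its axis. About 0.10 kg.
- slide_holder: Dark steel L-plate, 8 mm thick, lying flat, 94 x 68 mm overall. In its frame (mm) the long leg covers x -30 to 64, y -22 to 8, the short leg x -30 to 0, y 8 to 46; the free notch is at +x, +y. A black grip block, 24 mm (x) by 14 mm (y), rises from it to 36 mm above the underside, centred over the origin. Origin: on the underside; z up. About 0.12 kg. Belongs in the tray.
- stage_insert: Flat bright steel rectangle, 56 mm (x) by 32 mm (y), 8 mm thick, lying flat. A black grip block, 24 mm (x) by 14 mm (y), rises from it to 36 mm above the underside, in its middle. Origin: centre of its underside; z up. About 0.08 kg. Goes in the tray corner left free by the L, long side along the tray's x, about 19 mm from the tray's centre along both +x and +y of the placed slide holder.
- wide_stand: Fixed light wooden stand, grey inside, 85 x 85 mm square and 14 mm tall, with one round recess in its middle, 60 mm wide and 8 mm deep (recess floor 6 mm above the bench). Origin: centre of its underside on the bench, under the recess; z up. Takes the eyepiece.
- narrow_stand: Fixed light wooden stand, grey inside, 85 x 85 mm square and 14 mm tall, with one round recess in its middle, 40 mm wide and 8 mm deep (recess floor 6 mm above the bench). Origin: centre of its underside on the bench, under the recess; z up. Takes the objective.
- tray: Fixed light wooden tray, grey inside, 118 mm (x) by 92 mm (y) outside, 110 x 84 mm inside, floor 4 mm and rim 10 mm above the bench. Origin: centre of its underside; z up. The slide holder fits only with its long leg along the tray's x (tray's yaw, or half a turn from it), its outline's centre (17, 12 mm from its origin along its x, y) within 8 mm of the tray's centre.
- oil_bottle: Bystander: small amber oil bottle, 34 mm across and 70 mm tall, to the robot's right. Not to be moved. Origin: centre of its underside.
- slide_box: Bystander: closed blue and white slide box, 100 x 85 x 33 mm, to the robot's left. Not to be moved. Origin: centre of its underside.

How it is judged:
By the outcome, as a careful person would: the job done as asked, in the order asked, and still so for the second after the job is handed in, with the robot touching nothing.
It also fails if it takes over 96 s, if anything falls off the work surface, if the arm or the gripper's body presses on something with over 40 N, if the wrist force passes 120 N, or if a joint passes its speed limit or range.

## Working session

There is one attempt and no reset: what is moved stays moved. The work goes in short steps, Python scripts to look and compute and a shell command to move; the robot and the scene stay as the last step left them, time stands still between calls to the robot, and variables do not carry over. Pictures are saved under pics/ and viewed, at most 14 in all, crops included, and the job is handed in when it is done.

```bash
mkdir -p pics; ls; python3 - <<'E'
from bench import *
import cv2,numpy as np
for n in ("scene","top"):
    im,d=get_image(n); cv2.imwrite(f"pics/{n}0.png",im); np.save(f"pics/{n}0.npy",d)
    m=camera_model(n); R=cv2.Rodrigues(np.array(m["rvec"],float))[0]; print(n,np.round(-R.T@np.array(m["tvec"]).ravel()), np.round(R,2).tolist(), np.round(m["K"],0).tolist())
print(read_state())
E
```

```text
pics
scene [1048. -324.  985.] [[0.55, 0.83, 0.01], [0.7, -0.45, -0.55], [-0.46, 0.31, -0.83]] [[450.0, 0.0, 253.0], [0.0, 450.0, 187.0], [0.0, 0.0, 1.0]]
top [ 463.   -8. 1171.] [[0.02, -1.0, 0.0], [-1.0, -0.02, -0.07], [0.07, 0.0, -1.0]] [[426.0, 0.0, 251.0], [0.0, 426.0, 197.0], [0.0, 0.0, 1.0]]
{'clock': 0.1, 'joints': array([ 1.40762782e+00,  3.85475859e-01,  6.75837352e-03, -4.33276997e-04,
       -1.19402556e+00, -2.58603062e-01]), 'joint_vel': array([ 0.00083761, -0.00278304,  0.00260054,  0.00035701,  0.00110353,
       -0.00179684]), 'joint_efforts': array([ 1.50131673e-04, -3.93315554e+01,  1.88930798e+01,  4.19796154e+00,
       -2.55865998e-03,  2.63980890e-07]), 'position': array([255.62877698, 569.7503801 , 230.33192632]), 'ee_rot': array([ 9.77828669e-01, -2.09404169e-01, -1.54707541e-04,  9.81858273e-04]), 'contact_force': array([ 0.75685003, -0.39914319, -0.10503121]), 'wrist_torque': array([-0.00201331, -0.04052417, -0.0606713 ]), 'grasp_force': 0.0, 'gripper_width': 85.21199544029483}
```

View pics/top0.png

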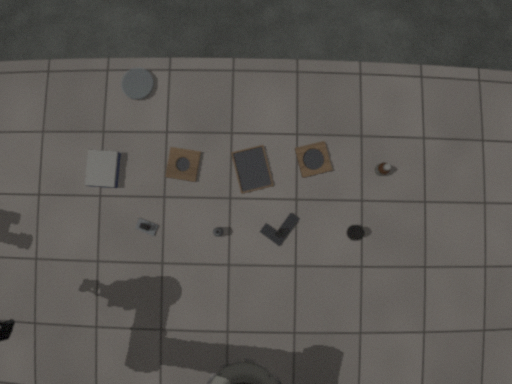

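View pics/scene0.png

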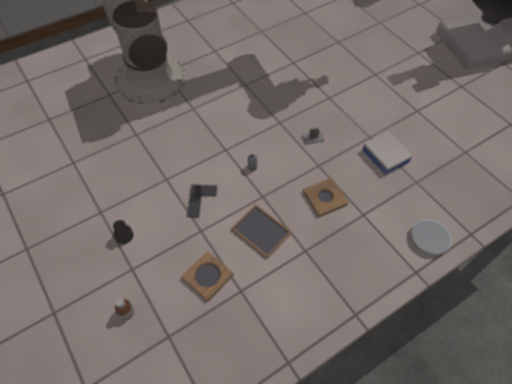

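The top view shows, in pixels, the wide stand at (314,160), narrow stand (183,164), tray (253,169), insert (148,227), objective (219,231), L (280,230), eyepiece (355,233), bottle (384,168) and box (102,169). The scene view shows the same layout from the far side. Next I'll enlarge both halves of the top view.

```bash
cat > h.py <<'E'
from bench import *
import cv2,numpy as np
from scipy.spatial.transform import Rotation as Ro
def ray(n,uv,z):
    m=camera_model(n);R=cv2.Rodrigues(np.array(m["rvec"],float))[0];t=np.array(m["tvec"],float).ravel()
    p=cv2.undistortPoints(np.array([[uv]],float),np.array(m["K"],float),np.array(m["dist"],float)).ravel()
    c=-R.T@t; d=R.T@np.array([p[0],p[1],1]); return c+d*(z-c[2])/d[2]
def crop(src,x,y,w,h,s,out):
    im=cv2.imread(src)[y:y+h,x:x+w]; im=cv2.resize(im,None,fx=s,fy=s,interpolation=cv2.INTER_CUBIC)
    im=cv2.convertScaleAbs(im,alpha=1.6)
    for i in range(0,w,10): cv2.line(im,(i*s,0),(i*s,6),(0,255,255),1); cv2.putText(im,str(x+i),(i*s,16),0,.35,(0,255,255),1)
    for i in range(0,h,10): cv2.line(im,(0,i*s),(6,i*s),(0,255,255),1); cv2.putText(im,str(y+i),(8,i*s+4),0,.35,(0,255,255),1)
    cv2.imwrite(out,im)
E
python3 - <<'E'
from h import *
crop("pics/top0.png",130,140,130,100,6,"pics/a.png"); crop("pics/top0.png",245,140,130,100,6,"pics/b.png")
E
```

```text
(no output)
```

View pics/a.png

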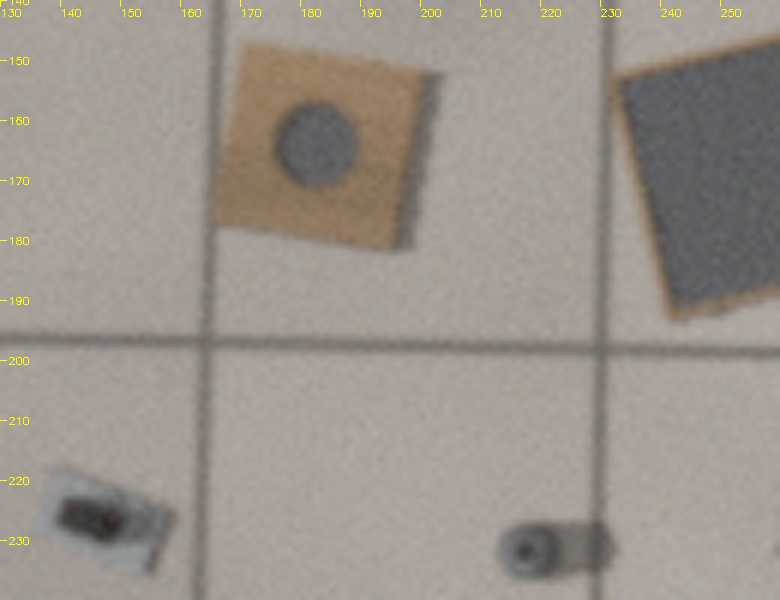

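View pics/b.png

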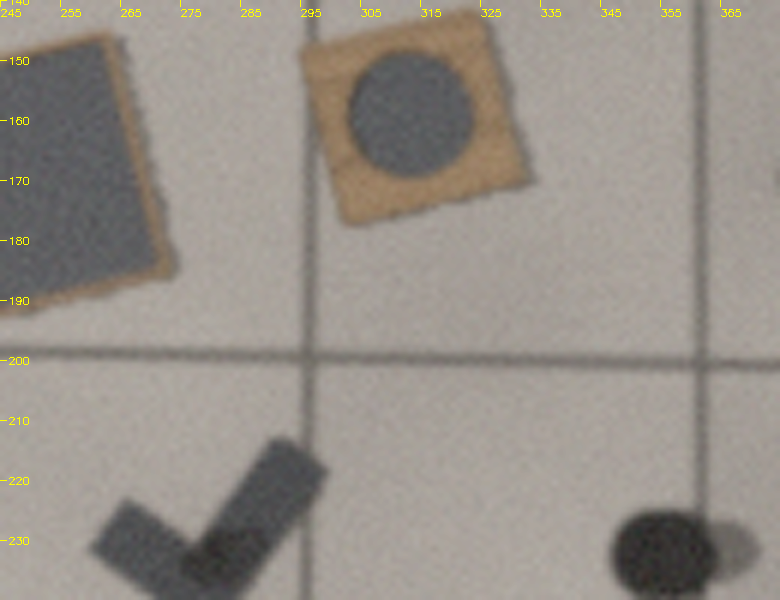

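Crops show the narrow recess at about (182.4,163.6), the wide recess about (313,158.5), the tray corners at (232,153), (263,146), (274,185) and (242,193), and the objective top near (217,231.5). The eyepiece is near (354,232), and the L grip block is around (283,233). I'll use depth from both cameras for a metric check.

```bash
cat >> h.py <<'E'
def cloud(n,d):
    m=camera_model(n);R=cv2.Rodrigues(np.array(m["rvec"],float))[0];t=np.array(m["tvec"],float).ravel()
    v,u=np.mgrid[0:d.shape[0],0:d.shape[1]]
    p=cv2.undistortPoints(np.stack([u,v],-1).reshape(-1,1,2).astype(float),np.array(m["K"],float),np.array(m["dist"],float)).reshape(-1,2)
    z=d.reshape(-1); P=np.c_[p*z[:,None],z]
    return ((P-t)@R)[z>0]
def rep(P,name,c,r,zl,zh):
    q=P[(np.hypot(*(P[:,:2]-c).T)<r)&(P[:,2]>zl)&(P[:,2]<zh)]
    if len(q)<4: print(name,zl,len(q));return
    b=cv2.minAreaRect(q[:,:2].astype(np.float32)); print(name,(zl,zh),len(q),"med",np.round(np.median(q,0),1),"rect",np.round(b[0],1),np.round(b[1],1),round(b[2],1))
E
python3 - <<'E'
from h import *
A,B=[245-.42,140-.42],[130-.42,140-.42]
g={'eye':ray('top',(354,232),40),'obj':ray('top',(217,231.5),50),'L':ray('top',(282,232),36),'ins':ray('top',(144.5,225.8),36),
'wide':ray('top',(313.2,158.4),12),'narrow':ray('top',(182.4,163.6),12),'tray':ray('top',(252.8,169.2),8)}
for k in g: print(k,np.round(g[k],1))
for n in('top','scene'):
    P=cloud(n,np.load(f'pics/{n}0.npy')); print(n)
    q=P[(np.abs(P[:,0]-480)<30)&(np.abs(P[:,1]+60)<40)]; print('floor z',np.median(q[:,2]),q[:,2].std())
    rep(P,'eye',g['eye'][:2],45,46,62);rep(P,'eyecup',g['eye'][:2],45,8,62);rep(P,'obj',g['obj'][:2],40,30,60)
    rep(P,'L blk',g['L'][:2],50,22,42);rep(P,'L',g['L'][:2],90,4.5,42);rep(P,'ins blk',g['ins'][:2],40,22,42);rep(P,'ins',g['ins'][:2],50,4.5,42)
    for k in('wide','narrow'):rep(P,k,g[k][:2],70,9.5,20)
    rep(P,'tray',g['tray'][:2],85,2.5,16)
E
```

```text
eye [ 458.5 -285.6   40. ]
obj [454.1  79.2  50. ]
L [455.7 -92.8  36. ]
ins [465.1 275.9  36. ]
wide [ 659.4 -178.4   12. ]
narrow [638.5 182.2  12. ]
tray [626.7 -12.2   8. ]
top
floor z 0.0873437742349043 8.891203468619723
eye (46, 62) 101 med [ 458.5 -292.8   54.8] rect [ 457.4 -293.7] [23.8 30.2] 0.7
eyecup (8, 62) 212 med [ 458.2 -287.1   39.9] rect [ 458.4 -289.9] [38.1 37.7] 0.9
obj (30, 60) 77 med [452.9  79.   46.7] rect [454.1  78.5] [23.8 23.4] 0.9
L blk (22, 42) 50 med [453.1 -86.3  34.9] rect [453.6 -86.3] [13.5 23.6] 54.5
L (4.5, 42) 503 med [460.1 -90.4   7.5] rect [ 454.2 -106.1] [144.6 139.7] 11.1
ins blk (22, 42) 56 med [462.1 277.9  34.7] rect [462.5 279. ] [24. 14.] 71.5
ins (4.5, 42) 226 med [462.1 275.6   8.7] rect [459.4 281. ] [85.  47.9] 56.5
wide (9.5, 20) 561 med [ 658.3 -177.3   13. ] rect [ 659.1 -178.8] [86. 87.] 14.7
narrow (9.5, 20) 751 med [637.8 181.6  13.2] rect [638.4 182.3] [84.2 86.2] 81.9
tray (2.5, 16) 1061 med [625.7  -9.1   4.7] rect [628.5 -12.8] [166.2 159.1] 17.1
scene
floor z 0.5954336678385876 9.291014945364433
eye (46, 62) 138 med [ 461.6 -296.    54.8] rect [ 459.9 -295.8] [28.5 28. ] 10.4
eyecup (8, 62) 341 med [ 468.3 -296.    33.1] rect [ 463.3 -295.9] [41.8 37.8] 85.7
obj (30, 60) 89 med [459.9  72.6  44.3] rect [457.1  74.4] [24.6 20. ] 50.3
L blk (22, 42) 64 med [457.8 -90.8  34.4] rect [454.9 -89.2] [14.  25.9] 53.5
L (4.5, 42) 503 med [464.5 -96.2   7.8] rect [463.  -72.1] [118.3 167.4] 61.5
ins blk (22, 42) 62 med [467.8 276.3  33.7] rect [465.3 276.6] [23.8 19.2] 81.4
ins (4.5, 42) 217 med [470.1 273.9   8.9] rect [461.8 279.1] [57.2 89.6] 78.7
wide (9.5, 20) 826 med [ 662.3 -181.6   13.4] rect [ 659. -180.] [86.3 85.8] 14.8
narrow (9.5, 20) 803 med [643.4 179.9  13.4] rect [640.  181.4] [86.4 88.6] 81.5
tray (2.5, 16) 1386 med [629.5 -12.6   4.8] rect [626.  -15.8] [158.8 162.3] 60.5
```

```bash
cat >> h.py <<'E'
def plan(x,y,z,yaw):
    s=read_state(); R=Ro.from_quat(s['ee_rot']); d=R.inv().apply(np.array([x,y,z])-s['position'])/1e3
    T=Ro.from_euler('z',yaw,degrees=True)*Ro.from_quat([1,0,0,0])
    print('t',round(s['clock'],1),'pos',np.round(s['position'],1),'F',np.round(s['contact_force'],1),'w',round(s['gripper_width'],1),'d',np.round(d,4),'rot',np.round((R.inv()*T).as_rotvec(),3),'q',np.round(s['joints'],2))
E
python3 - <<'E'
from h import *
P=cloud('top',np.load('pics/top0.npy'));rep(P,'tray',(627,-12),85,7.5,16)
P=cloud('scene',np.load('pics/scene0.npy'));rep(P,'tray',(627,-12),85,7.5,16)
c=[ray('top',uv,9)[:2] for uv in ((232-.2,152.5),(263.5,145.5),(273.8,185.3),(242,192.8))];print(np.round(c,1),np.mean(c,0))
plan(458.5,-294.5,140,0)
E
```

```text
tray (7.5, 16) 208 med [623.6  -6.2   9.6] rect [628.2  -8.9] [118.2  91.8] 15.1
tray (7.5, 16) 275 med [633.2 -14.    9.3] rect [629.9 -11.7] [121.4  94.8] 15.9
[[672.1  46.6]
 [693.3 -40.7]
 [583.  -70.6]
 [560.8  16.2]] [627.32466053 -12.11898419]
t 0.1 pos [255.6 569.8 230.3] F [ 0.8 -0.4 -0.1] w 85.2 d [0.539  0.7052 0.0918] rot [ 0.002  0.    -0.422] q [ 1.41  0.39  0.01 -0.   -1.19 -0.26]
```

```bash
python3 -m handwheel '[[0.03,0.04,0,0,0,-0.1,1],[0.07,0.085,0,0,0,-0.25,1],[0.11,0.13,0,0,0,-0.422,1],[0.54,0.705,0.05,0,0,-0.422,1],[0.54,0.705,0.05,0,0,-0.422,1],[0.54,0.705,0.05,0,0,-0.422,1],[0.54,0.705,0.05,0,0,-0.422,1],[0.54,0.705,0.05,0,0,-0.422,1],[0.54,0.705,0.05,0,0,-0.422,1],[0.54,0.705,0.05,0,0,-0.422,1]]'; python3 -c "
from h import *
plan(458.5,-294.5,130,0)"
```

```text
clock: 1.35
position: [398.3, -21.2, 201.0]
ee_rot: [1.0, 0.0, 0.0, -0.0]
contact_force: [1.9, 1.4, -0.5]
gripper_width: 85.3
grasp_force: 0.0
t 1.4 pos [398.3 -21.2 201. ] F [ 1.9  1.4 -0.5] w 85.3 d [0.0599 0.2733 0.0709] rot [-0.    -0.001  0.001] q [ 0.36  0.02 -0.55 -0.   -1.    1.21]
```

```bash
python3 -m handwheel '[[0.03,0.06,0.02,0,0,0,1],[0.045,0.12,0.04,0,0,0,1],[0.055,0.18,0.05,0,0,0,1],[0.06,0.23,0.06,0,0,0,1],[0.06,0.26,0.07,0,0,0,1],[0.06,0.273,0.07,0,0,0,1],[0.06,0.273,0.07,0,0,0,1]]'; python3 -c "
from h import *
plan(458.5,-294.5,26,0)"
```

```text
clock: 2.22
position: [458.3, -292.6, 130.9]
ee_rot: [1.0, -0.0, -0.0, -0.0]
contact_force: [0.3, 0.6, 0.1]
gripper_width: 85.8
grasp_force: 0.0
t 2.2 pos [ 458.3 -292.6  130.9] F [0.3 0.6 0.1] w 85.8 d [0.0003 0.002  0.1049] rot [-0.     0.    -0.001] q [-0.27  0.34 -0.33 -0.   -0.9   1.84]
```

```bash
python3 -m handwheel '[[0,0.002,0.03,0,0,0,1],[0,0.002,0.06,0,0,0,1],[0,0.002,0.085,0,0,0,1],[0,0.002,0.1,0,0,0,1],[0,0.002,0.105,0,0,0,1],[0,0.002,0.105,0,0,0,0.3],[0,0.002,0.105,0,0,0,0.1],[0,0.002,0.105,0,0,0,-0.05],[0,0.002,0.105,0,0,0,-0.1],[0,0.002,0.105,0,0,0,-0.15]]'; python3 -c "
from h import *
plan(458.5,-294.5,26,0)"
```

```text
clock: 3.48
position: [458.4, -294.4, 26.1]
ee_rot: [1.0, 0.0, 0.0, 0.0]
contact_force: [-0.6, 0.0, 0.1]
gripper_width: 36.5
grasp_force: 0.0
t 3.5 pos [ 458.4 -294.4   26.1] F [-0.6  0.   0.1] w 36.5 d [0.0001 0.0001 0.0001] rot [ 0. -0.  0.] q [-0.27  0.49 -0.43  0.   -0.65  1.84]
```

```bash
python3 -m handwheel '[[0,0,0,0,0,0,-0.25],[0,0,0,0,0,0,-0.4],[0,0,0,0,0,0,-1],[0,0,0,0,0,0,-1],[0,0,0,0,0,0,-1],[0,0,-0.01,0,0,0,-1],[0,0,-0.03,0,0,0,-1],[0,0,-0.055,0,0,0,-1],[0,0,-0.06,0,0,0,-1],[0,0,-0.06,0,0,0,-1]]'; python3 - <<'E'
from h import *
plan(659,-179,92,0)
im,d=get_image('scene');cv2.imwrite('pics/s1.png',im);crop('pics/s1.png',80,150,160,150,4,'pics/s1c.png')
P=cloud('scene',d);s=read_state();z=s['position'][2]
P2=cloud('top',get_image('top')[1])
E
```

```text
clock: 4.72
position: [457.9, -293.9, 85.5]
ee_rot: [1.0, -0.0, -0.0, -0.0]
contact_force: [0.5, 0.7, -2.0]
gripper_width: 28.1
grasp_force: 59.2
t 4.7 pos [ 457.9 -293.9   85.5] F [ 0.5  0.7 -2. ] w 28.1 d [ 0.201  -0.1149 -0.0065] rot [-0.001  0.001 -0.   ] q [-0.27  0.4  -0.38 -0.   -0.79  1.84]
```

View pics/s1c.png

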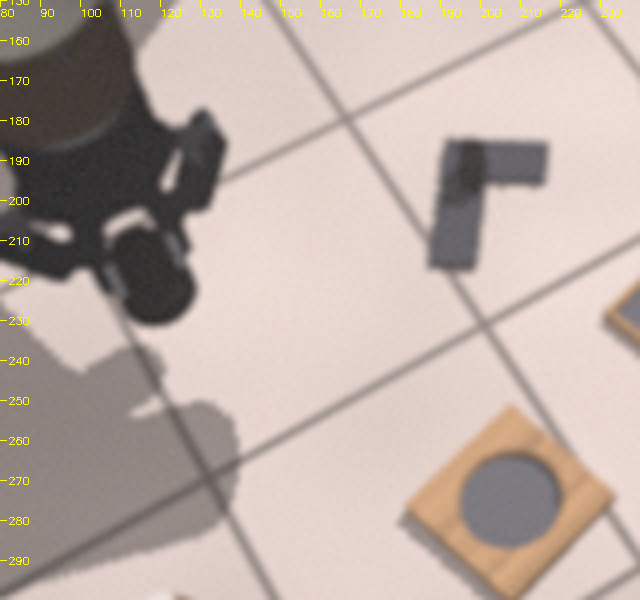

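The eyepiece is held upright between the pads at about (115,215), and the lower rim of the cup is at about (117,231). I'll check its offset in the grip.

```bash
python3 - <<'E'
from h import *
print(ray('scene',(116.6,230.6),60))
P=cloud('scene',get_image('scene')[1])
for a,b in((58,64),(64,70),(70,76),(76,81),(81,86),(86,100)):
    q=P[(np.hypot(P[:,0]-458,P[:,1]+294)<32)&(P[:,2]>a)&(P[:,2]<b)]
    print(a,b,len(q),np.round(q.min(0),1),np.round(q.max(0),1)) if len(q) else print(a,b,0)
s=read_state();print(s['gripper_width'],s['wrist_torque'])
E
```

```text
[ 472.13275237 -306.13526276   60.        ]
58 64 22 [ 464.1 -313.2   58.3] [ 479.5 -276.3   64. ]
64 70 21 [ 459.  -313.9   64.2] [ 479.4 -272.1   69.9]
70 76 23 [ 464.4 -313.1   70. ] [ 480.1 -276.6   75.9]
76 81 76 [ 457.5 -313.8   76.3] [ 480.6 -272.5   80.9]
81 86 18 [ 465.2 -305.5   81.1] [ 480.4 -274.5   85.6]
86 100 78 [ 460.6 -318.5   86.4] [ 474.4 -265.8   99.8]
27.49444959382692 [ 0.00478119 -0.0281942  -0.00641407]
```

```bash
python3 -m handwheel '[[0.015,-0.008,-0.005,0,0,0,-1],[0.045,-0.025,-0.006,0,0,0,-1],[0.08,-0.046,-0.006,0,0,0,-1],[0.115,-0.066,-0.006,0,0,0,-1],[0.15,-0.086,-0.006,0,0,0,-1],[0.18,-0.103,-0.006,0,0,0,-1],[0.195,-0.111,-0.006,0,0,0,-1],[0.2005,-0.1145,-0.006,0,0,0,-1],[0.2005,-0.1145,-0.006,0,0,0,-1]]'; python3 -c "
from h import *
plan(659,-179,33,0)"
```

```text
clock: 6.0
position: [658.4, -179.8, 91.6]
ee_rot: [1.0, -0.0, -0.0, -0.0]
contact_force: [-0.3, -0.6, -1.5]
gripper_width: 28.2
grasp_force: 59.2
t 6.0 pos [ 658.4 -179.8   91.6] F [-0.3 -0.6 -1.5] w 28.2 d [ 0.0007 -0.0008  0.0586] rot [-0.     0.001 -0.   ] q [-0.03  0.59 -0.01 -0.   -0.97  1.6 ]
```

```bash
python3 -m handwheel '[[0,-0.001,0.015,0,0,0,-1],[0,-0.001,0.03,0,0,0,-1],[0,-0.001,0.045,0,0,0,-1],[0,-0.001,0.053,0,0,0,-1],[0,-0.001,0.056,0,0,0,-1],[0,-0.001,0.057,0,0,0,-1],[0,-0.001,0.058,0,0,0,-1],[0,-0.001,0.0585,0,0,0,-1],[0,-0.001,0.059,0,0,0,-1],[0,-0.001,0.059,0,0,0,-1]]'; python3 - <<'E'
from h import *
plan(659,-179,32,0)
im,d=get_image('scene');cv2.imwrite('pics/s2.png',im);crop('pics/s2.png',150,200,130,100,6,'pics/s2c.png')
E
```

```text
clock: 7.25
position: [658.9, -178.8, 33.0]
ee_rot: [1.0, 0.0, 0.0, 0.0]
contact_force: [1.1, -0.3, -1.4]
gripper_width: 27.8
grasp_force: 59.2
t 7.2 pos [ 658.9 -178.8   33. ] F [ 1.1 -0.3 -1.4] w 27.8 d [0.0001 0.0002 0.001 ] rot [ 0. -0.  0.] q [-0.03  0.66 -0.06  0.   -0.85  1.6 ]
```

View pics/s2c.png

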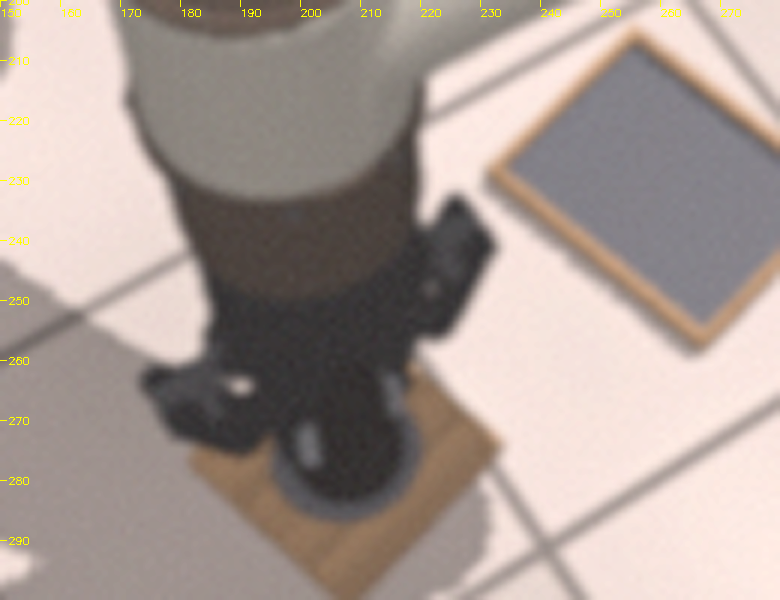

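The cup sits inside the recess with a visible grey ring around it at (207,272). I'll lower it in half-millimetre steps until it touches.

```bash
python3 -m handwheel '[[0,0,0.0005,0,0,0,-1],[0,0,0.001,0,0,0,-1],[0,0,0.001,0,0,0,-1],[0,0,0.001,0,0,0,-1]]'; python3 -c "
from h import *
plan(659,-179,32,0)"; python3 -m handwheel '[[0,0,0.0005,0,0,0,-1],[0,0,0.0007,0,0,0,-1],[0,0,0.0007,0,0,0,-1]]'
```

```text
clock: 7.8
position: [659.0, -178.8, 32.4]
ee_rot: [1.0, 0.0, 0.0, 0.0]
contact_force: [-1.7, 1.2, 1.9]
gripper_width: 27.6
grasp_force: 59.3
t 7.8 pos [ 659.  -178.8   32.4] F [-1.7  1.2  1.9] w 27.6 d [0.     0.0002 0.0004] rot [ 0. -0.  0.] q [-0.03  0.66 -0.06  0.   -0.85  1.6 ]
clock: 8.18
position: [659.0, -178.8, 32.4]
ee_rot: [1.0, 0.0, 0.0, 0.0]
contact_force: [-2.3, 1.9, 6.1]
gripper_width: 28.1
grasp_force: 59.6
```

```bash
python3 -m handwheel '[[0,0,-0.0006,0,0,0,-1],[0,0,-0.0006,0,0,0,-0.2],[0,0,-0.0006,0,0,0,0],[0,0,-0.0006,0,0,0,0.5],[0,0,-0.0006,0,0,0,1],[0,0,-0.0006,0,0,0,1],[0,0,-0.0006,0,0,0,1],[0,0,-0.01,0,0,0,1],[0,0,-0.04,0,0,0,1],[0,0,-0.08,0,0,0,1]]'; python3 - <<'E'
from h import *
plan(454.5,77.5,120,0)
E
```

```text
clock: 9.43
position: [658.3, -178.7, 111.6]
ee_rot: [1.0, 0.0, -0.001, -0.0]
contact_force: [0.6, 0.6, -0.4]
gripper_width: 85.8
grasp_force: 0.0
t 9.4 pos [ 658.3 -178.7  111.6] F [ 0.6  0.6 -0.4] w 85.8 d [-0.2038 -0.2563 -0.0079] rot [-0.     0.002  0.   ] q [-0.03  0.57  0.01 -0.   -1.01  1.6 ]
```

```bash
python3 -m handwheel '[[-0.02,-0.02,-0.01,0,0,0,1],[-0.05,-0.06,-0.01,0,0,0,1],[-0.09,-0.11,-0.01,0,0,0,1],[-0.13,-0.16,-0.01,0,0,0,1],[-0.165,-0.21,-0.01,0,0,0,1],[-0.19,-0.24,-0.01,0,0,0,1],[-0.2038,-0.256,-0.01,0,0,0,1],[-0.2038,-0.256,-0.01,0,0,0,1]]'; python3 - <<'E'
from h import *
plan(454.5,77.5,12,0)
im,d=get_image('top');P=cloud('top',d);rep(P,'eye',(659,-179),30,45,70)
im,d=get_image('scene');P=cloud('scene',d);rep(P,'eye',(659,-179),30,45,70)
E
```

```text
clock: 10.42
position: [454.7, 78.2, 122.3]
ee_rot: [1.0, 0.002, 0.001, -0.0]
contact_force: [0.9, 0.3, -0.0]
gripper_width: 85.2
grasp_force: 0.0
t 10.4 pos [454.7  78.2 122.3] F [ 0.9  0.3 -0. ] w 85.2 d [-0.0004  0.0008  0.1103] rot [-0.001 -0.002  0.003] q [ 0.52  0.23 -0.53  0.   -0.81  1.05]
eye (45, 70) 112 med [ 657.6 -176.2   60.2] rect [ 657.8 -177.5] [28.1 29.5] 45.8
eye (45, 70) 169 med [ 661.8 -179.7   60.6] rect [ 659.3 -179.2] [28.9 28.6] 31.4
```

```bash
python3 -m handwheel '[[0,0.001,0.03,0,0,0,1],[0,0.001,0.065,0,0,0,1],[0,0.001,0.09,0,0,0,1],[0,0.001,0.103,0,0,0,1],[0,0.001,0.108,0,0,0,1],[0,0.001,0.109,0,0,0,0.3],[0,0.001,0.109,0,0,0,0],[0,0.001,0.109,0,0,0,-0.1],[0,0.001,0.109,0,0,0,-0.2],[0,0.001,0.109,0,0,0,-0.25]]'; python3 -m handwheel '[[0,0,0,0,0,0,-0.3],[0,0,0,0,0,0,-0.4],[0,0,0,0,0,0,-0.5],[0,0,0,0,0,0,-1],[0,0,0,0,0,0,-1],[0,0,0,0,0,0,-1],[0,0,0,0,0,0,-1]]'
```

```text
clock: 11.78
position: [455.1, 76.3, 12.4]
ee_rot: [1.0, 0.0, 0.0, -0.0]
contact_force: [0.0, -0.0, -0.0]
gripper_width: 31.5
grasp_force: 0.0
clock: 12.65
position: [455.2, 76.3, 12.5]
ee_rot: [1.0, 0.0, 0.0, -0.0]
contact_force: [-1.9, 0.8, 5.3]
gripper_width: 24.6
grasp_force: 58.9
```

```bash
python3 -m handwheel '[[0,0,-0.005,0,0,0,-1],[0,0,-0.02,0,0,0,-1],[0,0,-0.045,0,0,0,-1],[0,0,-0.065,0,0,0,-1],[0,0,-0.07,0,0,0,-1],[0,0,-0.07,0,0,0,-1]]'; python3 - <<'E'
from h import *
plan(639,182,83,0)
P=cloud('scene',get_image('scene')[1])
for a,b in((66,70),(70,75),(75,80),(80,86)):
    q=P[(np.hypot(P[:,0]-455,P[:,1]-77)<25)&(P[:,2]>a)&(P[:,2]<b)]
    print(a,b,len(q),np.round(q.min(0),1),np.round(q.max(0),1)) if len(q) else print(a,b,0)
E
```

```text
clock: 13.4
position: [454.7, 76.0, 81.9]
ee_rot: [1.0, -0.0, -0.0, 0.0]
contact_force: [0.0, -0.7, -1.2]
gripper_width: 24.5
grasp_force: 58.9
t 13.4 pos [454.7  76.   81.9] F [ 0.  -0.7 -1.2] w 24.5 d [ 0.1843 -0.1061 -0.0012] rot [ 0.     0.001 -0.   ] q [ 0.52  0.29 -0.58 -0.   -0.7   1.05]
66 70 4 [458.5  65.8  67. ] [464.6  77.1  69.9]
70 75 7 [457.6  63.4  70.7] [467.1  85.4  73. ]
75 80 8 [458.7  64.4  76.7] [467.6  75.8  79.8]
80 86 15 [458.5  56.7  80.1] [467.3  89.5  85.3]
```

Centred to within 1–2 mm (centre about (454.5, 76)). Carrying it to the narrow stand.

```bash
python3 -m handwheel '[[0.015,-0.008,-0.005,0,0,0,-1],[0.045,-0.025,-0.005,0,0,0,-1],[0.08,-0.046,-0.005,0,0,0,-1],[0.115,-0.066,-0.005,0,0,0,-1],[0.145,-0.084,-0.003,0,0,0,-1],[0.17,-0.098,-0.002,0,0,0,-1],[0.184,-0.106,-0.001,0,0,0,-1],[0.184,-0.106,-0.001,0,0,0,-1],[0.184,-0.106,0.015,0,0,0,-1],[0.184,-0.106,0.03,0,0,0,-1]]'; python3 - <<'E'
from h import *
plan(639,182,19.5,0)
E
```

```text
clock: 14.7
position: [637.7, 181.6, 50.6]
ee_rot: [1.0, -0.0, -0.001, 0.0]
contact_force: [-0.2, 0.4, -1.3]
gripper_width: 24.3
grasp_force: 58.9
t 14.7 pos [637.7 181.6  50.6] F [-0.2  0.4 -1.3] w 24.3 d [ 0.0014 -0.0005  0.0311] rot [ 0.001  0.002 -0.   ] q [ 0.52  0.61 -0.1  -0.   -0.86  1.05]
```

```bash
python3 -m handwheel '[[0.0005,-0.0005,0.01,0,0,0,-1],[0.0005,-0.0005,0.02,0,0,0,-1],[0.0005,-0.0005,0.026,0,0,0,-1],[0.0005,-0.0005,0.028,0,0,0,-1],[0.0005,-0.0005,0.0295,0,0,0,-1],[0.0005,-0.0005,0.0295,0,0,0,-1]]'; python3 - <<'E'
from h import *
plan(639,182,18.5,0)
im,d=get_image('scene');cv2.imwrite('pics/s3.png',im);crop('pics/s3.png',280,150,100,80,6,'pics/s3c.png')
E
```

```text
clock: 15.45
position: [639.7, 182.8, 23.0]
ee_rot: [1.0, 0.0, 0.0, -0.0]
contact_force: [-0.2, -0.0, -0.8]
gripper_width: 24.3
grasp_force: 58.9
t 15.4 pos [639.7 182.8  23. ] F [-0.2 -0.  -0.8] w 24.3 d [-0.0007  0.0008  0.0045] rot [-0. -0.  0.] q [ 0.52  0.65 -0.11  0.   -0.81  1.05]
```

View pics/s3c.png

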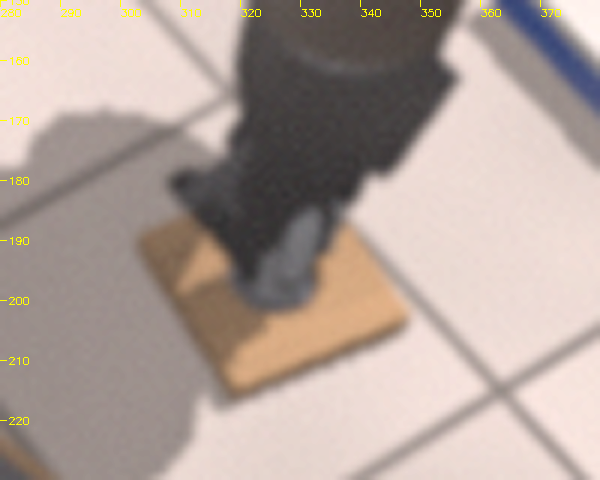

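The objective is inside the recess at (324,197). I'll lower it until it touches.

```bash
python3 -m handwheel '[[-0.0005,0.0005,0.001,0,0,0,-1],[-0.0005,0.0005,0.002,0,0,0,-1],[-0.0005,0.0005,0.003,0,0,0,-1],[-0.0005,0.0005,0.0033,0,0,0,-1],[-0.0005,0.0005,0.0033,0,0,0,-1]]';python3 -m handwheel '[[0,0,0.0005,0,0,0,-1],[0,0,0.001,0,0,0,-1],[0,0,0.001,0,0,0,-1]]'
```

```text
clock: 16.12
position: [639.0, 182.2, 19.4]
ee_rot: [1.0, 0.0, -0.0, 0.0]
contact_force: [-0.4, 0.7, -1.5]
gripper_width: 24.3
grasp_force: 58.9
clock: 16.5
position: [639.0, 182.3, 18.6]
ee_rot: [1.0, 0.0, 0.0, -0.0]
contact_force: [-0.6, 0.2, -0.5]
gripper_width: 24.5
grasp_force: 59.1
```

```bash
python3 -m handwheel '[[0,0,0.0004,0,0,0,-1],[0,0,0.0007,0,0,0,-1],[0,0,0.0007,0,0,0,-1]]'
```

```text
clock: 16.88
position: [639.1, 182.3, 18.5]
ee_rot: [1.0, 0.0, 0.0, 0.0]
contact_force: [-2.2, -0.6, 4.1]
gripper_width: 24.3
grasp_force: 59.6
```

```bash
python3 -m handwheel '[[0,0,-0.0004,0,0,0,-1],[0,0,-0.0004,0,0,0,-0.3],[0,0,-0.0004,0,0,0,0],[0,0,-0.0004,0,0,0,0.5],[0,0,-0.0004,0,0,0,1],[0,0,-0.0004,0,0,0,1],[0,0,-0.0004,0,0,0,1],[0,0,-0.01,0,0,0,1],[0,0,-0.04,0,0,0,1],[0,0,-0.08,0,0,0,1]]'; python3 - <<'E'
from h import *
plan(454,-88,110,-35.5)
P=cloud('top',get_image('top')[1]);rep(P,'obj',(639,182),25,35,70)
P=cloud('scene',get_image('scene')[1]);rep(P,'obj',(639,182),25,35,70)
E
```

```text
clock: 18.12
position: [638.5, 182.0, 98.2]
ee_rot: [1.0, 0.0, -0.001, 0.001]
contact_force: [-0.5, -0.5, -0.5]
gripper_width: 85.2
grasp_force: 0.0
t 18.1 pos [638.5 182.   98.2] F [-0.5 -0.5 -0.5] w 85.2 d [-0.1846  0.2699 -0.0112] rot [0.002 0.001 0.62 ] q [ 0.52  0.56 -0.05  0.   -0.96  1.05]
obj (35, 70) 44 med [631.8 181.2  51.5] rect [632.1 183. ] [12.7 21.3] 4.1
obj (35, 70) 94 med [643.7 178.6  50.4] rect [641.5 179.6] [24.6 21.5] 22.9
```

```bash
python3 -m handwheel '[[-0.015,0.02,-0.012,0,0,0.1,1],[-0.05,0.07,-0.012,0,0,0.25,1],[-0.085,0.125,-0.012,0,0,0.4,1],[-0.12,0.175,-0.012,0,0,0.55,1],[-0.155,0.225,-0.012,0,0,0.62,1],[-0.175,0.256,-0.012,0,0,0.62,1],[-0.1846,0.27,-0.012,0,0,0.62,1],[-0.1846,0.27,-0.012,0,0,0.62,1]]'; python3 - <<'E'
from h import *
plan(454,-88,13,-35.5)
P=cloud('top',get_image('top')[1]);rep(P,'obj',(639,182),25,35,70)
im,d=get_image('scene');P=cloud('scene',d);rep(P,'obj',(639,182),25,35,70); rep(P,'Lb',(454,-88),30,20,42)
E
```

```text
clock: 19.23
position: [454.6, -88.2, 110.1]
ee_rot: [0.952, -0.306, 0.0, -0.0]
contact_force: [0.3, 1.2, -0.0]
gripper_width: 85.2
grasp_force: 0.0
t 19.2 pos [454.6 -88.2 110.1] F [ 0.3  1.2 -0. ] w 85.2 d [-0.0007  0.0003  0.0971] rot [-0.001 -0.001 -0.001] q [ 0.16  0.25 -0.55  0.   -0.78  0.79]
obj (35, 70) 72 med [635.8 181.5  53.4] rect [637.  183.5] [22.9 20.8] 4.2
obj (35, 70) 94 med [644.  178.3  50.4] rect [641.  180.7] [24.2 20.6] 28.2
Lb (20, 42) 66 med [458.1 -91.   34.3] rect [455.5 -89.7] [14.  26.1] 54.7
```

```bash
python3 -m handwheel '[[0,0,0.03,0,0,0,1],[0,0,0.06,0,0,0,0.5],[0,0,0.08,0,0,0,0.2],[0,0,0.092,0,0,0,0],[0,0,0.097,0,0,0,-0.2],[0,0,0.097,0,0,0,-0.4],[0,0,0.097,0,0,0,-0.5],[0,0,0.097,0,0,0,-1],[0,0,0.097,0,0,0,-1],[0,0,0.097,0,0,0,-1]]';python3 -m handwheel '[[0,0,0,0,0,0,-1],[0,0,0,0,0,0,-1]]'
```

```text
clock: 20.58
position: [455.1, -87.7, 13.6]
ee_rot: [0.952, -0.305, 0.001, -0.0]
contact_force: [-0.5, 1.1, 6.3]
gripper_width: 13.2
grasp_force: 60.0
clock: 20.82
position: [455.1, -87.7, 13.6]
ee_rot: [0.952, -0.305, 0.001, -0.0]
contact_force: [-1.6, 0.6, 5.8]
gripper_width: 12.7
grasp_force: 60.0
```

```bash
python3 -m handwheel '[[0,0,-0.003,0,0,0,-1],[0,0,-0.015,0,0,0,-1],[0,0,-0.035,0,0,0,-1],[0,0,-0.055,0,0,0,-1],[0,0,-0.055,0,0,0,-1],[0,0,-0.055,0,0,0,-1]]'; python3 - <<'E'
from h import *
plan(615.3,-27.1,70,15.3)
im,d=get_image('scene');P=cloud('scene',d);rep(P,'L',(465,-88),75,56,66)
cv2.imwrite('pics/s4.png',im);crop('pics/s4.png',150,140,130,100,6,'pics/s4c.png')
E
```

```text
clock: 21.58
position: [453.9, -87.8, 67.4]
ee_rot: [0.952, -0.305, -0.0, 0.0]
contact_force: [-0.4, -0.0, -1.0]
gripper_width: 12.7
grasp_force: 59.1
t 21.6 pos [453.9 -87.8  67.4] F [-0.4 -0.  -1. ] w 12.7 d [ 0.0961 -0.1432 -0.0027] rot [ 0.     0.001 -0.887] q [ 0.16  0.31 -0.59 -0.   -0.66  0.79]
L (56, 66) 387 med [ 470.9 -106.3   60.8] rect [474.4 -89.3] [68.  95.9] 54.6
```

View pics/s4c.png

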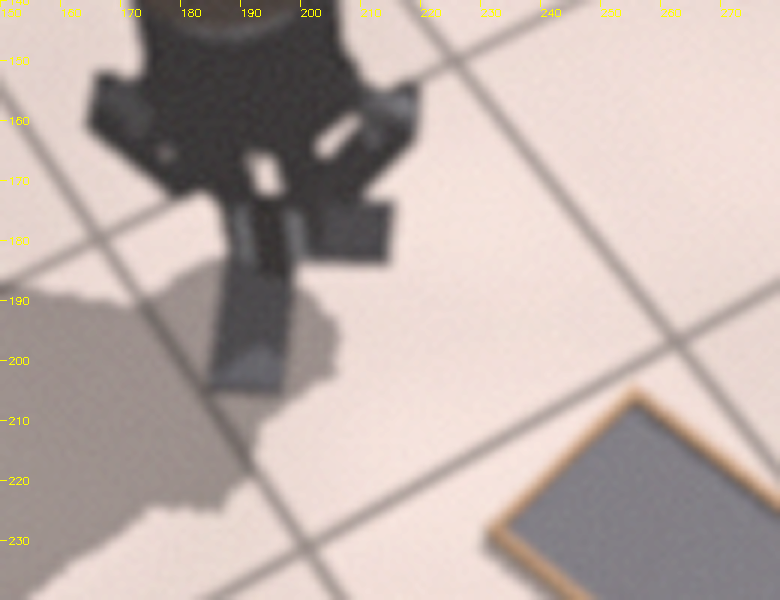

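The L is held level around (200,190), with its outline centre matching the expected offset to within 1.5 mm. Carrying and turning it to the tray.

```bash
python3 -m handwheel '[[0.006,-0.009,-0.002,0,0,-0.07,-1],[0.018,-0.027,-0.003,0,0,-0.19,-1],[0.032,-0.048,-0.003,0,0,-0.32,-1],[0.046,-0.07,-0.003,0,0,-0.45,-1],[0.06,-0.09,-0.003,0,0,-0.58,-1],[0.073,-0.11,-0.003,0,0,-0.71,-1],[0.085,-0.127,-0.003,0,0,-0.82,-1],[0.093,-0.139,-0.003,0,0,-0.887,-1],[0.096,-0.1432,-0.003,0,0,-0.887,-1],[0.096,-0.1432,-0.003,0,0,-0.887,-1]]'; python3 -c "
from h import *
plan(615.3,-27.1,27,15.3)
P=cloud('scene',get_image('scene')[1]);rep(P,'L',(628,-10),75,54,68)"
```

```text
clock: 22.88
position: [615.2, -27.1, 69.7]
ee_rot: [0.991, 0.133, -0.001, -0.0]
contact_force: [-0.5, -0.6, -1.5]
gripper_width: 12.5
grasp_force: 59.0
t 22.9 pos [615.2 -27.1  69.7] F [-0.5 -0.6 -1.5] w 12.5 d [0.0002 0.0001 0.0427] rot [-0.     0.002 -0.001] q [ 0.22  0.52 -0.21 -0.   -0.84  1.62]
L (54, 68) 374 med [647.  -27.3  63.1] rect [638.9 -18.4] [86.7 70.6] 2.5
```

```bash
python3 -m handwheel '[[0,0,0.012,0,0,0,-1],[0,0,0.024,0,0,0,-1],[0,0,0.034,0,0,0,-1],[0,0,0.04,0,0,0,-1],[0,0,0.042,0,0,0,-1],[0,0,0.042,0,0,0,-1]]'; python3 - <<'E'
from h import *
plan(615.3,-27.1,17.6,15.3)
im,d=get_image('scene');cv2.imwrite('pics/s5.png',im);crop('pics/s5.png',210,180,100,80,7,'pics/s5c.png')
E
```

```text
clock: 23.68
position: [615.9, -27.0, 28.7]
ee_rot: [0.991, 0.133, 0.0, 0.0]
contact_force: [-0.7, 0.1, -1.8]
gripper_width: 12.7
grasp_force: 59.1
t 23.7 pos [615.9 -27.   28.7] F [-0.7  0.1 -1.8] w 12.7 d [-0.0006 -0.0001  0.0111] rot [ 0. -0.  0.] q [ 0.22  0.58 -0.24  0.   -0.75  1.62]
```

View pics/s5c.png

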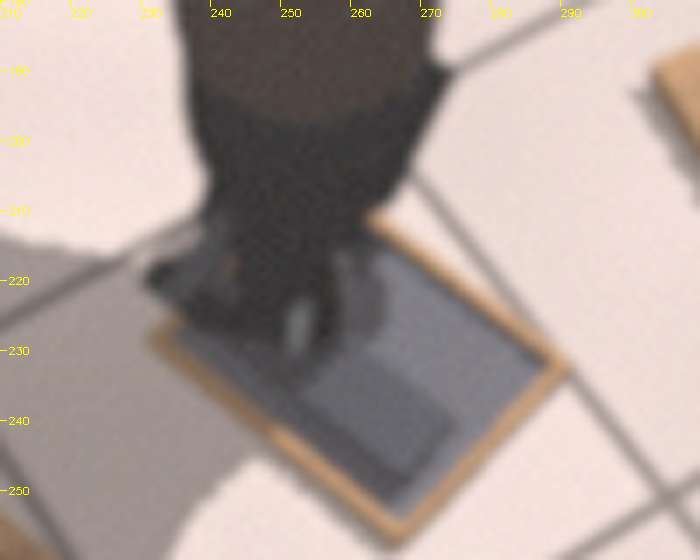

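The L is aligned with the tray walls and inside the rim on the visible sides (leg end at about (268,245)). Lowering.

```bash
python3 -m handwheel '[[-0.0005,0,0.004,0,0,0,-1],[-0.0005,0,0.007,0,0,0,-1],[-0.0005,0,0.009,0,0,0,-1],[-0.0005,0,0.0095,0,0,0,-1],[-0.0005,0,0.0095,0,0,0,-1]]';python3 -m handwheel '[[0,0,0.0007,0,0,0,-1],[0,0,0.0014,0,0,0,-1],[0,0,0.0014,0,0,0,-1]]'
```

```text
clock: 24.35
position: [615.3, -27.2, 19.2]
ee_rot: [0.991, 0.133, -0.0, 0.0]
contact_force: [0.5, -0.0, -0.5]
gripper_width: 12.4
grasp_force: 59.1
clock: 24.72
position: [615.3, -27.1, 17.8]
ee_rot: [0.991, 0.133, -0.0, -0.0]
contact_force: [0.6, -0.5, -1.8]
gripper_width: 12.7
grasp_force: 59.1
```

```bash
python3 -m handwheel '[[0,0,0.0005,0,0,0,-1],[0,0,0.001,0,0,0,-1],[0,0,0.001,0,0,0,-1]]'
```

```text
clock: 25.1
position: [615.3, -27.2, 17.6]
ee_rot: [0.991, 0.133, 0.0, 0.0]
contact_force: [-2.1, 0.3, 6.0]
gripper_width: 13.3
grasp_force: 59.9
```

```bash
python3 -m handwheel '[[0,0,-0.0003,0,0,0,-0.5],[0,0,-0.0003,0,0,0,0],[0,0,-0.0003,0,0,0,0.5],[0,0,-0.0003,0,0,0,1],[0,0,-0.0003,0,0,0,1],[0,0,-0.015,0,0,0,1],[0,0,-0.045,0,0,0,1],[0,0,-0.09,0,0,0,1],[0,0,-0.1,0,0,0,1]]'; python3 - <<'E'
from h import *
plan(463.5,278,110,71)
E
```

```text
clock: 26.22
position: [617.6, -26.9, 121.7]
ee_rot: [0.991, 0.134, 0.004, 0.0]
contact_force: [-0.9, -0.7, -0.7]
gripper_width: 85.0
grasp_force: 0.0
t 26.2 pos [617.6 -26.9 121.7] F [-0.9 -0.7 -0.7] w 85.0 d [-0.068  -0.3349  0.0107] rot [ 0.005 -0.007 -0.971] q [ 0.22  0.46 -0.16  0.   -0.94  1.62]
```

```bash
python3 -m handwheel '[[-0.005,-0.02,0,0,0,-0.1,1],[-0.014,-0.07,0,0,0,-0.22,1],[-0.025,-0.125,0.005,0,0,-0.36,1],[-0.036,-0.18,0.01,0,0,-0.5,1],[-0.047,-0.235,0.01,0,0,-0.64,1],[-0.057,-0.28,0.01,0,0,-0.77,1],[-0.064,-0.315,0.01,0,0,-0.88,1],[-0.068,-0.335,0.01,0,0,-0.971,1],[-0.068,-0.335,0.01,0,0,-0.971,1],[-0.068,-0.335,0.01,0,0,-0.971,1]]'; python3 - <<'E'
from h import *
plan(463.5,278,13,71)
im,d=get_image('scene');P=cloud('scene',d);rep(P,'ins',(463.5,278),28,20,42)
im,d=get_image('top');P=cloud('top',d);cv2.imwrite('pics/t6.png',im);crop('pics/t6.png',210,130,80,75,8,'pics/t6c.png')
rep(P,'L',(628,-11),75,9,55);rep(P,'Lb',(615,-27),25,28,55)
E
```

```text
clock: 27.48
position: [461.3, 277.5, 106.9]
ee_rot: [0.815, 0.58, -0.0, 0.0]
contact_force: [0.1, -0.0, -0.5]
gripper_width: 85.5
grasp_force: 0.0
t 27.5 pos [461.3 277.5 106.9] F [ 0.1 -0.  -0.5] w 85.5 d [0.0012 0.002  0.0939] rot [-0.     0.    -0.002] q [ 0.84  0.37 -0.37 -0.   -0.83  1.96]
ins (20, 42) 68 med [468.8 275.8  33.1] rect [467.1 277.2] [25.9 17.4] 59.8
L (9, 55) 552 med [615.4 -20.5  11.7] rect [628.   -8.9] [117.7  91.8] 15.1
Lb (28, 55) 50 med [615.  -23.6  38.3] rect [614.6 -24.5] [23.6 14. ] 16.1
```

View pics/t6c.png

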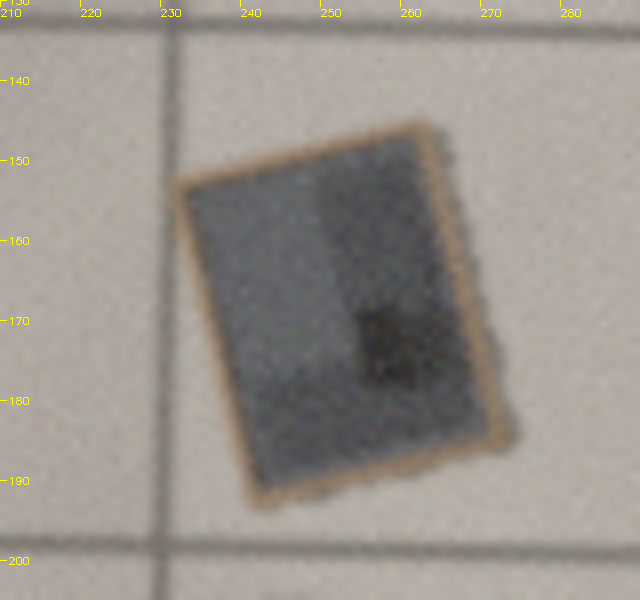

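The L lies flat in the tray. Its block is at (258,173), and the free notch is upper left at about (243,163). Grasping the insert.

```bash
python3 -m handwheel '[[0.001,0.0022,0.03,0,0,0,1],[0.001,0.0022,0.06,0,0,0,0.5],[0.001,0.0022,0.08,0,0,0,0.2],[0.001,0.0022,0.09,0,0,0,0],[0.001,0.0022,0.094,0,0,0,-0.2],[0.001,0.0022,0.094,0,0,0,-0.4],[0.001,0.0022,0.094,0,0,0,-0.5],[0.001,0.0022,0.094,0,0,0,-1],[0.001,0.0022,0.094,0,0,0,-1],[0.001,0.0022,0.094,0,0,0,-1]]';python3 -m handwheel '[[0,0,0,0,0,0,-1],[0,0,0,0,0,0,-1],[0,0,-0.003,0,0,0,-1],[0,0,-0.015,0,0,0,-1],[0,0,-0.035,0,0,0,-1],[0,0,-0.055,0,0,0,-1],[0,0,-0.07,0,0,0,-1],[0,0,-0.07,0,0,0,-1],[0,0,-0.07,0,0,0,-1]]'; python3 - <<'E'
from h import *
plan(641.8,12.8,85,15.3)
im,d=get_image('scene');P=cloud('scene',d);rep(P,'ins',(463.5,278),40,70,82)
cv2.imwrite('pics/s7.png',im);crop('pics/s7.png',270,70,100,80,6,'pics/s7c.png')
E
```

```text
clock: 28.82
position: [464.2, 278.8, 13.8]
ee_rot: [0.814, 0.58, 0.001, -0.0]
contact_force: [-0.2, -0.6, 6.8]
gripper_width: 12.7
grasp_force: 60.7
clock: 29.95
position: [463.2, 277.9, 82.3]
ee_rot: [0.815, 0.58, -0.001, -0.0]
contact_force: [0.7, 1.2, -0.3]
gripper_width: 13.0
grasp_force: 59.9
t 29.9 pos [463.2 277.9  82.3] F [ 0.7  1.2 -0.3] w 13.0 d [-0.1921  0.2554 -0.0027] rot [-0.     0.001  0.971] q [ 0.84  0.4  -0.39 -0.   -0.78  1.97]
ins (70, 82) 143 med [469.9 267.5  75.6] rect [464.4 277.7] [58.5 35.9] 67.1
```

View pics/s7c.png

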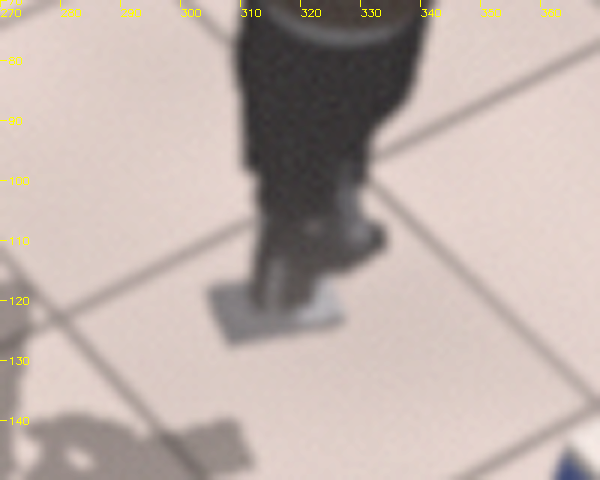

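The insert is held level at about (318,122) and centred on the TCP. Carrying it to the notch.

```bash
python3 -m handwheel '[[-0.01,0.013,-0.003,0,0,0.07,-1],[-0.03,0.04,-0.003,0,0,0.17,-1],[-0.055,0.073,-0.003,0,0,0.29,-1],[-0.08,0.106,-0.003,0,0,0.42,-1],[-0.105,0.139,-0.003,0,0,0.55,-1],[-0.13,0.172,-0.003,0,0,0.68,-1],[-0.152,0.202,-0.003,0,0,0.79,-1],[-0.172,0.229,-0.003,0,0,0.88,-1],[-0.186,0.248,-0.003,0,0,0.95,-1],[-0.192,0.2554,-0.003,0,0,0.971,-1]]'; python3 -m handwheel '[[0,0,0,0,0,0,-1],[0,0,0,0,0,0,-1]]'; python3 - <<'E'
from h import *
plan(641.8,12.8,27,15.3)
im,d=get_image('scene');P=cloud('scene',d);rep(P,'ins',(642,13),40,68,84)
E
```

```text
clock: 31.25
position: [642.5, 12.4, 84.9]
ee_rot: [0.991, 0.132, -0.001, 0.0]
contact_force: [-0.8, -0.4, -0.7]
gripper_width: 12.8
grasp_force: 59.9
clock: 31.5
position: [641.9, 14.2, 85.8]
ee_rot: [0.991, 0.134, -0.0, -0.0]
contact_force: [-0.6, 1.1, -1.7]
gripper_width: 12.9
grasp_force: 59.9
t 31.5 pos [641.9  14.2  85.8] F [-0.6  1.1 -1.7] w 12.9 d [-0.0004  0.0014  0.0588] rot [-0.     0.     0.002] q [ 0.27  0.54 -0.13 -0.   -0.9   1.57]
ins (68, 84) 138 med [656.7  12.9  78.7] rect [645.9  13.4] [45.3 33. ] 18.7
```

```bash
python3 -m handwheel '[[0,0.0014,0.015,0,0,0,-1],[0,0.0014,0.03,0,0,0,-1],[0,0.0014,0.045,0,0,0,-1],[0,0.0014,0.054,0,0,0,-1],[0,0.0014,0.057,0,0,0,-1],[0,0.0014,0.057,0,0,0,-1],[0,0.0014,0.057,0,0,0,-1]]'; python3 - <<'E'
from h import *
plan(641.8,12.8,17.8,15.3)
im,d=get_image('scene');cv2.imwrite('pics/s8.png',im);crop('pics/s8.png',210,180,100,80,7,'pics/s8c.png')
E
```

```text
clock: 32.42
position: [643.2, 12.1, 29.4]
ee_rot: [0.991, 0.133, 0.001, -0.0]
contact_force: [0.1, 0.2, -0.8]
gripper_width: 12.6
grasp_force: 59.9
t 32.4 pos [643.2  12.1  29.4] F [ 0.1  0.2 -0.8] w 12.6 d [-0.0012 -0.0011  0.0116] rot [ 0.    -0.001  0.   ] q [ 0.27  0.61 -0.17  0.   -0.79  1.57]
```

View pics/s8c.png

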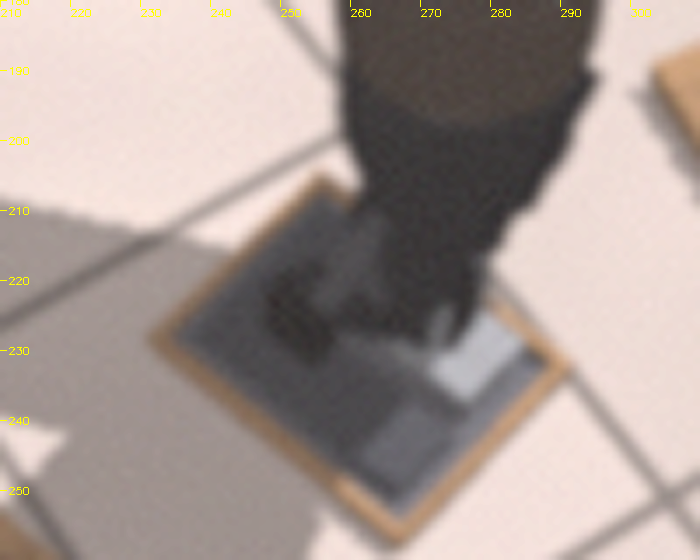

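The insert hovers over the free notch at about (278,231), clear of the L and the walls. Lowering.

```bash
python3 -m handwheel '[[-0.0012,-0.001,0.004,0,0,0,-1],[-0.0012,-0.001,0.007,0,0,0,-1],[-0.0012,-0.001,0.0095,0,0,0,-1],[-0.0012,-0.001,0.01,0,0,0,-1],[-0.0012,-0.001,0.01,0,0,0,-1]]';python3 -m handwheel '[[0,0,0.0007,0,0,0,-1],[0,0,0.0014,0,0,0,-1],[0,0,0.0014,0,0,0,-1]]'
```

```text
clock: 33.1
position: [641.4, 12.7, 18.8]
ee_rot: [0.991, 0.133, -0.0, 0.0]
contact_force: [-0.8, 0.1, -1.0]
gripper_width: 13.0
grasp_force: 59.9
clock: 33.48
position: [641.4, 12.7, 17.8]
ee_rot: [0.991, 0.133, 0.0, 0.0]
contact_force: [-0.3, 0.7, 2.0]
gripper_width: 13.0
grasp_force: 60.3
```

```bash
python3 -m handwheel '[[0,0,0.0005,0,0,0,-1],[0,0,0.0005,0,0,0,-1],[0,0,0.0002,0,0,0,-0.5],[0,0,0.0002,0,0,0,0],[0,0,0.0002,0,0,0,0.5],[0,0,0,0,0,0,1],[0,0,0,0,0,0,1]]'; python3 -m handwheel '[[0,0,-0.01,0,0,0,1],[0,0,-0.04,0,0,0,1],[0,0,-0.09,0,0,0,1],[0,0,-0.13,0,0,0,1],[-0.05,0,-0.15,0,0,0,1],[-0.1,0,-0.15,0,0,0,1],[-0.15,0,-0.15,0,0,0,1],[-0.2,0,-0.15,0,0,0,1],[-0.22,0,-0.15,0,0,0,1],[-0.22,0,-0.15,0,0,0,1]]'; python3 - <<'E'
from h import *
im,d=get_image('top');P=cloud('top',d);rep(P,'ins blk',(642,13),25,28,50);rep(P,'L blk',(615,-27),25,28,50);rep(P,'eye',(659,-179),30,45,70);rep(P,'obj',(639,182),25,35,70)
cv2.imwrite('pics/t9.png',im);crop('pics/t9.png',165,130,180,75,4,'pics/t9c.png')
im,d=get_image('scene');P=cloud('scene',d);rep(P,'ins blk',(642,13),25,28,50);rep(P,'L blk',(615,-27),25,28,50)
E
```

```text
clock: 34.35
position: [641.4, 12.7, 17.4]
ee_rot: [0.991, 0.133, -0.0, 0.0]
contact_force: [-0.1, 0.1, -0.1]
gripper_width: 85.2
grasp_force: 0.0
clock: 35.6
position: [428.3, -45.7, 168.6]
ee_rot: [0.991, 0.133, 0.001, -0.0]
contact_force: [0.5, -0.7, -0.0]
gripper_width: 84.9
grasp_force: 0.0
ins blk (28, 50) 49 med [636.3  14.5  39.4] rect [637.5  15. ] [22.8 13.6] 19.2
L blk (28, 50) 51 med [614.5 -23.6  38.6] rect [614.5 -24.5] [24.3 14.1] 14.9
eye (45, 70) 110 med [ 657.4 -176.    60.8] rect [ 657.6 -177.2] [28.2 29.4] 45.4
obj (35, 70) 71 med [635.8 181.6  52.3] rect [636.9 182.9] [22.7 21.4] 4.2
ins blk (28, 50) 73 med [641.1  10.6  38.3] rect [639.9  11.8] [25.  15.3] 18.9
L blk (28, 50) 73 med [617.3 -29.3  38.8] rect [616.5 -27.5] [24.1 15.3] 12.7
```

View pics/t9c.png

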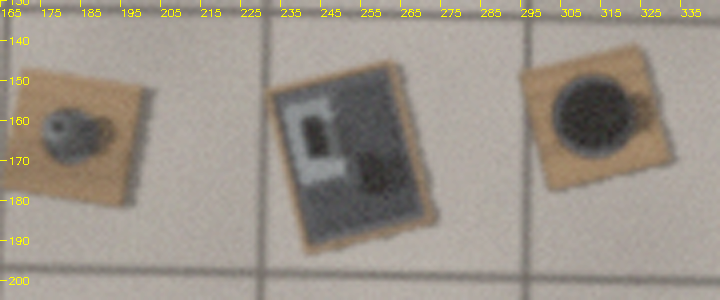

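The final view shows the objective upright in the narrow stand at (181,164) and the eyepiece in the wide recess at (313,158). The insert lies flat in the free notch at (243,165) beside the L. The grip-block tops measure level at about 38–39 mm, and the robot is clear.

```bash
python3 -c "
from bench import job_done
print(job_done())"
```

```text
the job is handed in; nothing more can be done
None
```

I handed the job in at about 36 s on the robot's clock: the eyepiece and objective stand upright in their stands, and the L and the insert lie flat together in the tray; the insert is turned about 4° from the tray's axis but lies within the notch.

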